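# Load the order stand and put on its upper tray

### The arm

A 6-joint arm with a two-finger parallel gripper is mounted at the origin on the work surface. World frame = base frame: x ahead of the robot, y to its left, z up, the work surface at z = 0. Lengths are in m, angles in rad, forces in N, time in s.
With the tool pointing down it reaches from about 0.35 to 0.775 m from the base axis. Payload 5.5 kg.
Tool frame: the origin (TCP) lies midway between the tips of the shut fingers; the grasp point (between the pads) lies 19 mm behind it (bot.pinch_z is the distance from the TCP to the grasp point, in m); z points along the fingers, y is the direction in which the jaws open and shut (so a half turn about z gives the same grasp; the last joint's range is limited). The gripper opens to 85 mm and grips with 20 to 120 N. Pads are 22 mm wide; open, the fingers measure 114 mm over their backs; the gripper's body (76 mm by 85 mm) begins 54 mm behind the grasp point. The pads swing forward as they close: fully open they stand 13 mm farther back than shut.
Start: joints at [0.976, 0.313, 0.046, 1.304, 0, 1.431], TCP at [0.253, 0.517, 0.231] pointing down, gripper open.
Joint ranges: [-2.76, 2.76], [-0.86, 1.69], [-1.03, 1.26], [-2.2, 2.34], [-1.47, 1.5], [-3.14, 3.14]. Speed limits (rad/s): [2.57, 2.57, 3.14, 3.14, 3.14, 3.14].

### API

Orientations are given as a unit quaternion [x, y, z, w].
In Python, from bench import bot gives the robot as it stands.
- The arm moves only by the tool step_arm, never from a script. Its argument "commands" is a list of rows, each an object with "xyz": the shift along the tool's x, y, z in mm, a list of three; "angular": the turn, a rotation vector about the tool's x, y, z in degrees, a list of three. A call has 1 to 12 rows; each row is the pose to reach, as a shift and turn from the pose commanded when the call began, along the tool's axes at that moment; what a row does not reach only later rows make up. A row lasts 1/8 s, in which the tool goes at most 62.5 mm and 10.7 degrees, less where a joint would pass 70% of its speed; a pose out of reach is approached as far as the arm can. A call with a gripper value outside its range is refused whole. "fingers" is the opening, from 0 (shut) to 1 (fully open), set as the call begins (left out, the last holds). The fingers move at their own pace and stop on an object; "grip_force" is the grip in N (left out, the last holds). Time passes only in rows, so rows that repeat a pose let the fingers close. It gives the time, the measured TCP pose, the force and the opening at its end, in the units of the state.
- bot.observe(): the state, without advancing time (a new reading comes with each control period).
- bot.capture(name): name is "scene" or "top" or "wrist"; returns the picture (480x640x3 uint8, red, green, blue); there is no depth.
- bot.camera_model(name): a dict with "fx", "fy", "cx", "cy" (pixels), "extrinsics" (4x4, takes a point from camera to world coordinates). Camera axes: x right, y down, z forward; pixel columns grow to the right and rows downward; lengths in m; the calibration is good to about 2 mm. A picture is of the moment at which its call begins: read the wrist's pose just before it. camera_model takes no time and is no camera call; for the wrist camera it gives the pose at the moment of the call.
- bot.close_job(): hands the job in, once; it reports no verdict.
The state is a dict: "time": time; "joints": joint angles; "qd": joint speeds; "effort": joint torques, N m; "position": TCP position; "eef_rot": TCP orientation; "contact_force": force on the tool from outside, world axes, zero at the start; "ft_torque": the same for the moment, N m; "finger_gap": finger opening in m.
Only numpy, scipy, OpenCV 4.12 (cv2) and the standard library are available. Lean on these libraries where they do the work, as an engineer would, in place of code of your own. Each camera call takes 0.05 s, during which the arm holds its last target. There are 200 camera calls.

### The job

Lay the picked carton flat, label up, on the floor of the order stand's base tray, then take the blue tray off the sloping shelf and lower it level onto the stand so that all four corner holes go over their posts and it sits fully home on the shoulders. Set both down in the grip rather than dropping them, then let go; leave the other things on the bench where they are.

Things in the scene. Friction and masses are not known exactly. Their poses are not given: they have to be found in the camera images.
- stand: Two-tier order stand, fixed to the bench: dark grey base tray 208 (x) x 158 (y) mm with a steel post near each corner, at x = +-82, y = +-57 mm. Origin: centre of its underside, on the bench; x along the long side, z up.
- stand_floor (a point): Middle of the base tray's floor, 20 mm above the stand's origin, axes as the stand's. The floor is 200 x 150 mm inside a rim 4 mm thick and 12 mm high; the posts stand on it.
- stand_seat (a point): Middle of the four post shoulders, at their height: 95 mm above the stand's origin, axes as the stand's. Each post is 22 mm in diameter up to this flat shoulder. The tray's origin comes here when the tray is home.
- post_tip (a point): Tip of the post at x = +82, y = +57 mm of the stand. From each shoulder rises a spigot 13 mm in diameter, 30 mm long (tip 125 mm above the bench), straight for 18 mm, then tapering to a blunt point. All four are alike.
- tray: Upper tray, loose, blue plastic, 0.25 to 0.42 kg, 200 (x) x 150 (y) mm, floor 5 mm thick, rim 3 mm thick, 21 mm high over all, balanced under its handle. Origin: centre of its underside; x along the long side, z up out of the tray. It starts on the sloping shelf: its z axis leans 30 degrees from vertical towards the shelf's low edge, x points up the slope.
- tray_handle (a point): Middle of the tray's black grip bar, 47 mm above the underside, over the tray's middle; axes as the tray's. The bar runs along x: 116 mm long, 14 mm thick (y), 22 mm tall (36 to 58 mm above the underside), on an upright 12 mm long at each of x = +-52 mm; free below between them.
- tray_hole (a point): The tray's corner hole at x = +82, y = +57 mm, at the underside. One such round hole, 16 mm in diameter, goes through the floor at each of x = +-82, y = +-57 mm: 1.5 mm of play all round a spigot, too small to pass the shoulders. The tray fits either way round.
- shelf: Sloping pick shelf, fixed to the bench: wire deck 215 x 172 mm on orange beams, rising 30 degrees away from the robot. Origin: on the bench under its middle; x level, up-slope way; z up. A lip 18 mm high across the low edge (x = -95, deck 32 mm above the bench) stops the tray's end; the high edge is at x = +91, 140 mm up. Tray origin starts at x = -8, z = 82 mm.
- carton: The picked carton, loose, brown cardboard with tape and a white bar-code label on top, 110 (x) x 56 (y) x 48 (z) mm, 0.17 to 0.35 kg. Origin: centre of its underside; x along its length, z up. It starts lying on the bench, label up.
- label_roll: Bystander: standing roll of white labels, 90 mm in diameter, 58 mm high; origin: centre of its underside. It and the carton stand between the shelf and the stand.
- scanner: Bystander: black and grey hand scanner lying down, about 150 mm long, 47 mm high; origin on the bench under it.
- tape_dispenser: Bystander: red tape dispenser with a brown roll, 160 mm long, 103 mm high; origin: centre of its underside.
- water_bottle: Bystander: clear water bottle with a blue cap, 62 mm in diameter, 190 mm high; origin: centre of its underside.
- parts_bin: Bystander: small blue open-fronted bin with boxes in it, 160 x 105 x 75 mm; origin: centre of its underside.
- marker: Bystander: white marker pen with a black cap, 135 mm long, 17 mm thick, lying on the bench; origin under its middle.

How it is judged:
On the way, in this order (a step that is already met when the one before it is completed fails the run):
1. the carton lies flat, label up, on the floor of the base tray while still held in the gripper, and the upper tray is not yet on the stand (z of carton in the frame of stand_floor between -0.004 and 0.004 m and angle between carton's own z axis and vertical below 0.06 rad and x of carton in the frame of stand_floor between -0.07 and 0.07 m and y of carton in the frame of stand_floor between -0.05 and 0.05 m and contact force between the fingers and carton above 0.5 N and distance between tray and stand_seat above 0.08 m), for 0.1 s.
2. the upper tray sits home on the four shoulders, its corner holes over the posts, while still held in the gripper (z of tray in the frame of stand_seat between -0.003 and 0.003 m and angle between tray's own z axis and vertical below 0.025 rad and horizontal distance between tray and stand_seat below 0.004 m and angle between the x axis of tray and the x axis of stand, either way round below 0.04 rad and contact force between the fingers and tray above 0.5 N), for 0.1 s.
At the end, for the whole second after the job is handed in: Upper tray home on the stand: underside within 3 mm of the shoulders, level within 0.025 rad, centred within 4 mm, lined up within 0.04 rad (either way round). Carton label up (within 0.06 rad) on the base tray's floor (within 4 mm), inside its rim. Both released and at rest (z of carton in the frame of stand_floor between -0.004 and 0.004 m and angle between carton's own z axis and vertical below 0.06 rad and x of carton in the frame of stand_floor between -0.07 and 0.07 m and y of carton in the frame of stand_floor between -0.05 and 0.05 m and z of tray in the frame of stand_seat between -0.003 and 0.003 m and angle between tray's own z axis and vertical below 0.025 rad and horizontal distance between tray and stand_seat below 0.004 m and angle between the x axis of tray and the x axis of stand, either way round below 0.04 rad and linear speed of each of carton, tray below 0.02 m/s and angular speed of each of carton, tray below 0.2 rad/s); the robot touches nothing.
It fails at once if any of the other loose things on the bench (label roll, scanner, tape dispenser, bottle, parts bin, marker) is pushed more than 25 mm from its place or tipped over (distance of any of label_roll, scanner, tape_dispenser, water_bottle, parts_bin, marker from where it was at the start of the episode above 0.025 m or angle between any of label_roll, scanner, tape_dispenser, water_bottle, parts_bin's own z axis and vertical above 0.5 rad).
It also fails if it takes over 58 s, if anything falls off the work surface, if the arm or the gripper's body presses on something with over 40 N, if the wrist force passes 120 N, or if a joint passes its speed limit or range.

## Working session

There is one attempt and no reset: what is moved stays moved. The work goes in short steps, Python scripts to look and compute and a tool call to move; the robot and the scene stay as the last step left them, time stands still between calls to the robot, and variables do not carry over. Pictures are saved under pics/ and viewed, on a budget of 10 in all, crops included, one or two more only if the job needs it, and the job is handed in when it is done.

Besides the shell and the picture viewer there is one more tool, called after "Request:" as a command line: name --argument value ..., lists and objects as JSON in quotes. step_arm: Moves the arm, as the interface text tells. Its arguments: {"type":"object","properties":{"commands":{"type":"array","items":{"type":"object","properties":{"xyz":{"type":"array","items":{"type":"number"}},"angular":{"type":"array","items":{"type":"number"}}}}},"fingers":{"type":"number"},"grip_force":{"type":"number"}},"required":["commands"]}

```bash
ls; mkdir -p pics; python3 - <<'E'
from bench import bot
import cv2,numpy as np
np.set_printoptions(precision=4,suppress=True)
for n in ["scene","top"]:
    cv2.imwrite(f"pics/{n}0.png",bot.capture(n)[:,:,::-1]); m=bot.camera_model(n); print(n,m["fx"],m["fy"],m["cx"],m["cy"]);print(np.array(m["extrinsics"]))
print(bot.observe(),bot.pinch_z)
E
```

```text
pics
scene 464.8236854854016 464.8236854854016 323.2828046958721 241.7101386895102
[[ 0.3163  0.6337 -0.706   1.3554]
 [ 0.9486 -0.2206  0.227  -0.2485]
 [-0.0119 -0.7415 -0.6708  0.8316]
 [ 0.      0.      0.      1.    ]]
top 589.8977134912162 589.8977134912162 311.8469839479451 243.00374469098418
[[ 0.0181 -0.9957  0.0904  0.4299]
 [-0.9998 -0.018   0.0014 -0.0002]
 [ 0.0003 -0.0904 -0.9959  1.5108]
 [ 0.      0.      0.      1.    ]]
{'time': 0.1, 'joints': array([0.9764, 0.3139, 0.0451, 1.3036, 0.    , 1.4312]), 'qd': array([-0.0006, -0.0005,  0.0024,  0.0008,  0.0005, -0.0005]), 'effort': array([  0.004 , -48.1722,  29.9245,   0.0127,  -0.0001,   0.    ]), 'position': array([0.2523, 0.5162, 0.2305]), 'eef_rot': array([ 0.2254,  0.9743, -0.0008, -0.0003]), 'contact_force': array([ 0.3334, -0.1024,  0.7052]), 'ft_torque': array([-0.0348,  0.037 , -0.0242]), 'finger_gap': 0.08555170276144522} 0.0187
```

View pics/top0.png

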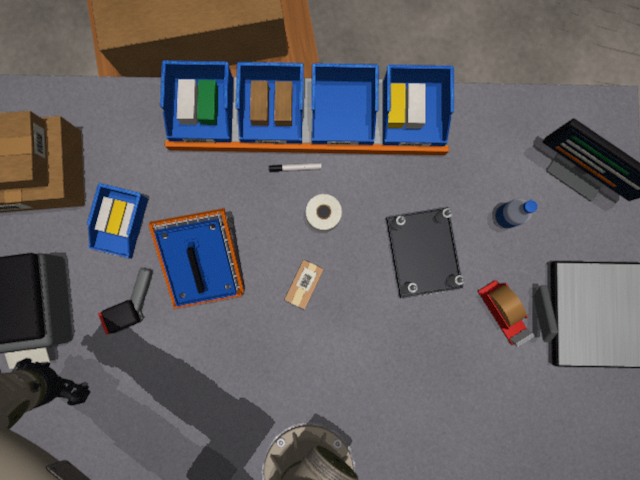

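View pics/scene0.png

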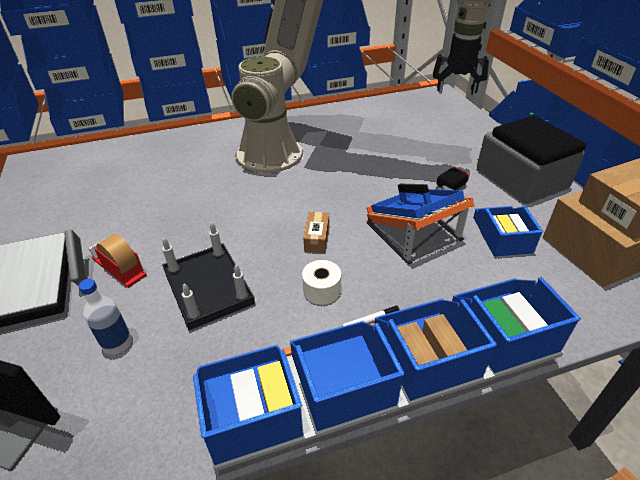

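The top view shows the carton at about (304,285), the stand at (425,252) with spigots near (400,220), (447,212), (412,288) and (459,283), and the tray handle from (190,248) to (200,290). The label roll is at (323,212). The scene view agrees.

```bash
cat > h.py <<'E'
from bench import bot
import cv2,numpy as np
from scipy.spatial.transform import Rotation as R
np.set_printoptions(precision=4,suppress=True)
def ray(m,p):
    T=np.array(m["extrinsics"]); p=np.atleast_2d(p).astype(float)
    d=np.c_[(p[:,0]-m["cx"])/m["fx"],(p[:,1]-m["cy"])/m["fy"],np.ones(len(p))]@T[:3,:3].T
    return T[:3,3],d
def onz(m,p,z):
    o,d=ray(m,p); return o+d*((z-o[2])/d[:,2])[:,None]
def proj(m,P):
    T=np.array(m["extrinsics"]); c=(np.atleast_2d(P)-T[:3,3])@T[:3,:3]
    return np.c_[c[:,0]/c[:,2]*m["fx"]+m["cx"],c[:,1]/c[:,2]*m["fy"]+m["cy"]]
def big(mask,roi):
    k=np.zeros_like(mask);x0,y0,x1,y1=roi;k[y0:y1,x0:x1]=mask[y0:y1,x0:x1]
    k=cv2.morphologyEx(k,cv2.MORPH_OPEN,np.ones((2,2),np.uint8))
    c=max(cv2.findContours(k,cv2.RETR_EXTERNAL,cv2.CHAIN_APPROX_NONE)[0],key=cv2.contourArea)
    return c
E
python3 - <<'E'
from h import *
im=cv2.imread("pics/top0.png"); m=bot.camera_model("top")
hsv=cv2.cvtColor(im,cv2.COLOR_BGR2HSV)
def rep(n,mask,roi,z):
    c=big(mask,roi); q=onz(m,c[:,0,:],z)[:,:2]
    r=cv2.minAreaRect((q*1000).astype(np.float32)); print(n,len(c),np.array(r[0]),np.array(r[1]),r[2], "px",c[:,0].min(0),c[:,0].max(0)); print(cv2.boxPoints(r))
rep("carton",cv2.inRange(hsv,(5,50,60),(25,255,255)),(270,245,340,320),.048)
g=hsv[:,:,2]
rep("stand",cv2.inRange(g,0,75),(380,200,470,302),.032)
rep("handle",cv2.inRange(g,0,45),(175,235,215,300),.13)
rep("roll",cv2.inRange(hsv,(0,0,150),(180,60,255)),(295,185,350,240),.058)
c=np.hstack([cv2.resize(im[205:305,380:470],None,fx=5,fy=5,interpolation=cv2.INTER_CUBIC)[:, :400],
 cv2.resize(im[205:305,170:250],None,fx=5,fy=5,interpolation=cv2.INTER_CUBIC)])
cv2.imwrite("pics/c1.png",c)
E
```

```text
carton 119 [458.0353  17.4418] [ 57.0333 111.8306] 66.03996276855469 px [286 261] [324 309]
[[395.3577  14.0897]
 [497.5517 -31.3247]
 [520.7129  20.794 ]
 [418.5189  66.2083]]
stand 353 [ 548.41   -306.1146] [206.6324 112.6312] 10.823040008544922 px [405 209] [463 294]
[[ 436.3569 -270.2011]
 [ 457.5063 -380.8288]
 [ 660.4631 -342.0281]
 [ 639.3137 -231.4005]]
handle 95 [485.6554 270.8579] [107.2073  15.7083] 17.074386596679688 px [189 249] [204 293]
[[432.1083 262.6272]
 [436.7205 247.6112]
 [539.2025 279.0887]
 [534.5903 294.1047]]
roll 101 [638.5624 -28.2507] [87.7305 87.0234] 1.0394864082336426 px [307 195] [342 230]
[[593.915   14.458 ]
 [595.4937 -72.551 ]
 [683.2098 -70.9594]
 [681.631   16.0496]]
```

View pics/c1.png

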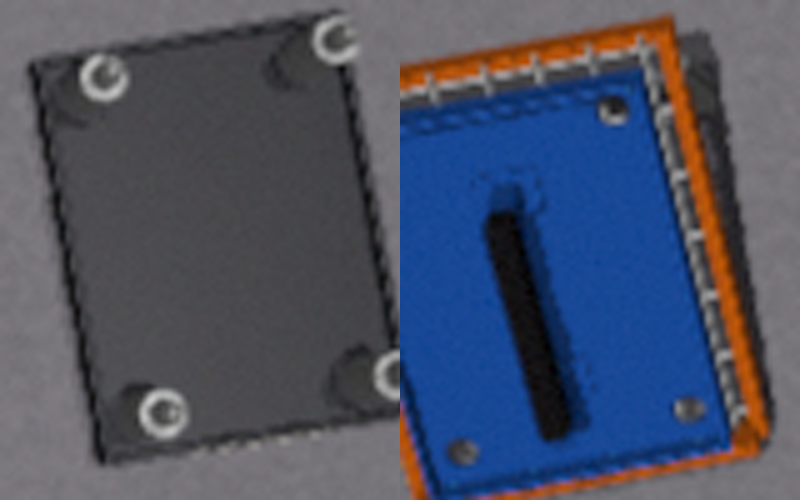

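The crop shows the four post shoulder rings (full-image about (400.8,220.4), (447.4,213), (412.6,287.6), (459.4,280)) and three tray holes at about (212.8,227), (227.8,286.6) and (182.6,295.2). I'll fit the poses of both from those points.

```bash
python3 - <<'E'
from h import *
from scipy.optimize import least_squares
im=cv2.imread("pics/top0.png"); m=bot.camera_model("top")
g=cv2.cvtColor(im,cv2.COLOR_BGR2GRAY)
px=[]
for x,y in [(401,220),(447,213),(412.6,287.6),(459,281)]:
    x0,y0=int(x)-8,int(y)-8; k=(g[y0:y0+17,x0:x0+17]>140).astype(np.uint8)
    c=max(cv2.findContours(k,cv2.RETR_EXTERNAL,cv2.CHAIN_APPROX_NONE)[0],key=cv2.contourArea)
    (cx,cy),r=cv2.minEnclosingCircle(c); px.append((cx+x0,cy+y0)); print(px[-1],r)
P=onz(m,px,.095)[:,:2]; print(P, P.mean(0))
# stand corners: (top-left in image = +x,+y)
L=np.array([[82,57],[82,-57],[-82,57],[-82,-57]])/1e3
def f(v): 
    c,s=np.cos(v[2]),np.sin(v[2]); return (L@np.array([[c,s],[-s,c]])+v[:2]-P).ravel()
r=least_squares(f,[.55,-.31,.17]); print("stand",r.x,np.degrees(r.x[2]),r.fun*1e3)
# tray
t=np.array([[82,-57,5],[-82,-57,5],[-82,57,5]])/1e3; q=np.array([[212.8,227],[227.8,286.6],[182.6,295.2]])
h=np.array([[58,0,58],[-58,0,58]])/1e3; hq=np.array([[190.,248],[202,292]])
def pose(v):
    Rm=(R.from_euler('z',v[2])*R.from_euler('y',-30,degrees=True)); return Rm
def ft(v): 
    return (proj(m,pose(v).apply(t)+[v[0],v[1],.082])-q).ravel()
r=least_squares(ft,[.49,.27,.2]); print("tray",r.x,np.degrees(r.x[2]),r.fun)
print("handle px pred",proj(m,pose(r.x).apply(h)+[r.x[0],r.x[1],.082]), "handle", pose(r.x).apply([0,0,.047])+[r.x[0],r.x[1],.082])
print("start R",R.from_quat(bot.observe()["eef_rot"]).as_matrix())
E
```

```text
(400.13636350631714, 220.1363639831543) 4.289718151092529
(447.0, 213.0) 4.472236156463623
(412.2560977935791, 287.2804880142212) 4.622196197509766
(459.1279067993164, 279.5697674751282) 4.571657180786133
[[ 0.6178 -0.2107]
 [ 0.6373 -0.3241]
 [ 0.4564 -0.2405]
 [ 0.4768 -0.3527]] [ 0.5471 -0.282 ]
stand [ 0.5471 -0.282   0.178 ] 10.201157656819795 [-0.129  -0.6637  0.591   0.5141 -0.0934  0.0385 -0.3687  0.1111]
tray [0.5109 0.2784 0.2021] 11.5798577419612 [-0.0386 -0.1345  0.1219  0.1438 -0.0812 -0.0046]
handle px pred [[189.2663 249.7676]
 [201.2599 293.1085]] handle [0.4879 0.2737 0.1227]
start R [[-0.8983  0.4393 -0.001 ]
 [ 0.4393  0.8983 -0.0014]
 [ 0.0003 -0.0016 -1.    ]]
```

```bash
cat >> h.py <<'E'
def down(yawx,tilt=0): # tool x axis at angle yawx deg, z down; tilt deg about tool y (tool z turns towards -tool... )
    a=np.radians(yawx); x=np.array([np.cos(a),np.sin(a),0]); z=np.array([0,0,-1.]); y=np.cross(z,x)
    return R.from_matrix(np.c_[x,y,z])*R.from_euler('y',tilt,degrees=True)
def mv(p,Rt,s=None):
    s=s or bot.observe(); R0=R.from_quat(s["eef_rot"])
    print("xyz",R0.inv().apply(np.array(p)-s["position"])*1e3,"ang",np.degrees((R0.inv()*Rt).as_rotvec()))
E
python3 - <<'E'
from h import *
mv([.458,.0174,.12],down(156))
mv([.458,.0174,.008],down(156))
E
```

```text
xyz [-403.9064 -357.5266  110.9721] ang [-0.0941 -0.0171 -2.0585]
xyz [-403.9365 -357.3422  222.972 ] ang [-0.0941 -0.0171 -2.0585]
```

Request:
step_arm --commands '[{"xyz":[-404,-357.5,111],"angular":[0,0,-2]},{"xyz":[-404,-357.5,111],"angular":[0,0,-2]},{"xyz":[-404,-357.5,111],"angular":[0,0,-2]},{"xyz":[-404,-357.5,111],"angular":[0,0,-2]},{"xyz":[-404,-357.5,111],"angular":[0,0,-2]},{"xyz":[-404,-357.5,111],"angular":[0,0,-2]},{"xyz":[-404,-357.5,111],"angular":[0,0,-2]},{"xyz":[-404,-357.5,111],"angular":[0,0,-2]},{"xyz":[-404,-357.5,111],"angular":[0,0,-2]},{"xyz":[-404,-357.5,111],"angular":[0,0,-2]},{"xyz":[-404,-357.5,111],"angular":[0,0,-2]}]' --fingers 1

```text
time: 1.48
position: [0.4578, 0.0182, 0.12]
eef_rot: [0.209, 0.978, 0.0, -0.001]
contact_force: [-0.5, 0.3, 0.2]
finger_gap: 0.0855
```

```bash
python3 - <<'E'
from h import *
m=bot.camera_model("wrist"); cv2.imwrite("pics/w1.png",bot.capture("wrist")[:,:,::-1])
im=cv2.imread("pics/w1.png"); hsv=cv2.cvtColor(im,cv2.COLOR_BGR2HSV)
c=big(cv2.inRange(hsv,(5,50,50),(25,255,255)),(0,0,640,480)); q=onz(m,c[:,0],.048)[:,:2]
r=cv2.minAreaRect((q*1000).astype(np.float32)); print(r, c[:,0].min(0),c[:,0].max(0))
mv([.458,.0174,.008],down(156))
E
```

```text
((459.7557373046875, 18.829750061035156), (56.12444305419922, 112.80850219726562), 65.88591003417969) [274 158] [375 344]
xyz [ -0.865   -1.1585 112.1975] ang [ 0.0067 -0.0624 -0.0167]
```

View pics/w1.png

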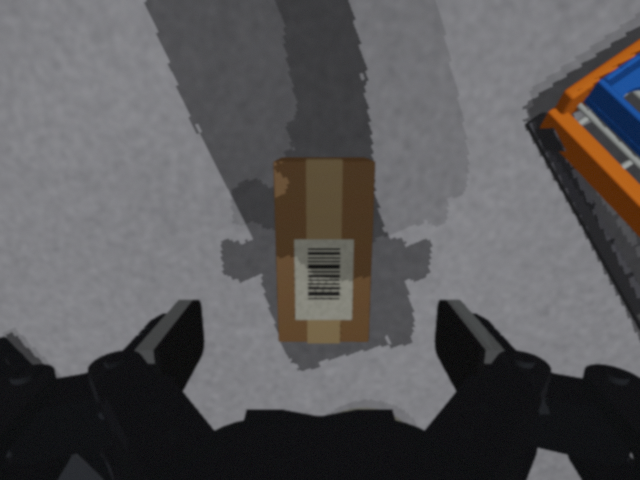

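The wrist view shows the carton label up, edges at columns 274–375, square between the open fingers (195 and 440). Its centre agrees with the first estimate within 2 mm, so I'm descending.

Request:
step_arm --commands '[{"xyz":[0,0,50],"angular":[0,0,0]},{"xyz":[0,0,90],"angular":[0,0,0]},{"xyz":[0,0,110],"angular":[0,0,0]},{"xyz":[0,0,110],"angular":[0,0,0]}]'

```text
time: 2.02
position: [0.4565, 0.0196, 0.0093]
eef_rot: [0.207, 0.978, -0.0, -0.002]
contact_force: [-0.5, 0.0, 0.4]
finger_gap: 0.0858
```

Request:
step_arm --commands '[{"xyz":[0,0,0]},{"xyz":[0,0,0]},{"xyz":[0,0,0]},{"xyz":[0,0,0]},{"xyz":[0,0,0]},{"xyz":[0,0,0]}]' --fingers 0 --grip_force 50

```text
invalid input
```

Request:
step_arm --commands '[{"xyz":[0,0,-50]},{"xyz":[0,0,-110]},{"xyz":[0,0,-170]},{"xyz":[0,0,-190]},{"xyz":[0,0,-190]}]'

```text
invalid input
```

```bash
python3 - <<'E'
from h import *
s=bot.observe(); print(s["position"],s["contact_force"],s["finger_gap"])
mv([.547,-.282,.2],down(190.2))
E
```

```text
[0.4565 0.0196 0.0093] [-0.5111  0.0478  0.4001] 0.08576089561690758
xyz [-204.2702 -239.2734 -191.2407] ang [  0.0145  -0.2035 -34.1017]
```

Rows need "angular".

Request:
step_arm --commands '[{"xyz":[0,0,0],"angular":[0,0,0]},{"xyz":[0,0,0],"angular":[0,0,0]},{"xyz":[0,0,0],"angular":[0,0,0]},{"xyz":[0,0,0],"angular":[0,0,0]},{"xyz":[0,0,0],"angular":[0,0,0]},{"xyz":[0,0,0],"angular":[0,0,0]}]' --fingers 0 --grip_force 50

```text
time: 2.78
position: [0.4599, 0.0183, 0.0119]
eef_rot: [0.208, 0.978, 0.001, 0.002]
contact_force: [-0.3, 3.1, 6.7]
finger_gap: 0.0553
```

Request:
step_arm --commands '[{"xyz":[0,0,-50],"angular":[0,0,0]},{"xyz":[0,0,-110],"angular":[0,0,0]},{"xyz":[0,0,-170],"angular":[0,0,0]},{"xyz":[0,0,-190],"angular":[0,0,0]},{"xyz":[0,0,-190],"angular":[0,0,0]}]'

```text
time: 3.4
position: [0.4596, 0.0177, 0.2023]
eef_rot: [0.208, 0.978, 0.0, 0.002]
contact_force: [-0.4, -0.5, -3.5]
finger_gap: 0.0555
```

```bash
python3 - <<'E'
from h import *
s=bot.observe(); print(s["position"],s["contact_force"],s["finger_gap"])
mv([.547,-.282,.2],down(190.2))
E
```

```text
[0.4596 0.0177 0.2023] [-0.4288 -0.5073 -3.4597] 0.05550261889662109
xyz [-201.9882 -238.0491    2.8325] ang [ -0.0051   0.259  -34.2658]
```

Request:
step_arm --commands '[{"xyz":[-202,-238,0],"angular":[0,0,-34]},{"xyz":[-202,-238,0],"angular":[0,0,-34]},{"xyz":[-202,-238,0],"angular":[0,0,-34]},{"xyz":[-202,-238,0],"angular":[0,0,-34]},{"xyz":[-202,-238,0],"angular":[0,0,-34]},{"xyz":[-202,-238,0],"angular":[0,0,-34]},{"xyz":[-202,-238,0],"angular":[0,0,-34]},{"xyz":[-202,-238,0],"angular":[0,0,-34]}]'

```text
time: 4.4
position: [0.5451, -0.2799, 0.1994]
eef_rot: [-0.087, 0.996, 0.001, -0.001]
contact_force: [-0.7, -0.0, -2.7]
finger_gap: 0.0554
```

```bash
python3 - <<'E'
from h import *
s=bot.observe(); print(s["position"],s["qd"])
m=bot.camera_model("wrist"); cv2.imwrite("pics/w2.png",bot.capture("wrist")[:,:,::-1])
print(np.array(m["extrinsics"]))
mv([.547,-.282,.032],down(190.2))
a=np.radians(10.2)
L=np.array([[82,57],[82,-57],[-82,57],[-82,-57]])/1e3
W=L@np.array([[np.cos(a),np.sin(a)],[-np.sin(a),np.cos(a)]])+[.547,-.282]
print(proj(m,np.c_[W,[.125]*4]),proj(m,np.c_[W,[.095]*4]))
E
```

```text
[ 0.5451 -0.2799  0.1994] [ 0.0105 -0.0163  0.0042  0.0008 -0.0025 -0.0041]
[[-0.1735  0.9515  0.2542  0.4802]
 [ 0.9848  0.1674  0.0458 -0.293 ]
 [ 0.001   0.2582 -0.9661  0.3424]
 [ 0.      0.      0.      1.    ]]
xyz [ -1.3813  -2.6932 167.8426] ang [ 0.0847 -0.054  -0.1662]
[[406.5948 378.8857]
 [229.39   379.5503]
 [423.4661 110.2223]
 [209.8852 111.016 ]] [[397.4121 353.7775]
 [238.7043 354.3722]
 [410.5527 113.6856]
 [223.2784 114.3816]]
```

View pics/w2.png

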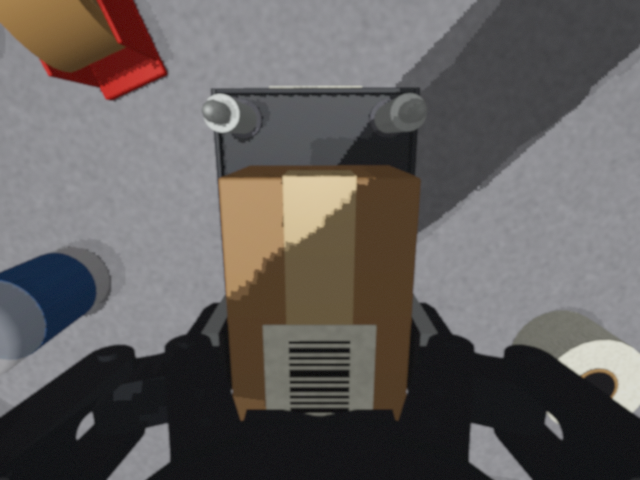

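The wrist view shows the carton held square and the two near posts' shoulders at about (222,113) and (409,112), against predictions of (223,114) and (411,114). The stand pose is confirmed, so I'm lowering.

Request:
step_arm --commands '[{"xyz":[-1,-3,50],"angular":[0,0,0]},{"xyz":[-1,-3,100],"angular":[0,0,0]},{"xyz":[-1,-3,140],"angular":[0,0,0]},{"xyz":[-1,-3,160],"angular":[0,0,0]},{"xyz":[-1,-3,162],"angular":[0,0,0]},{"xyz":[-1,-3,162],"angular":[0,0,0]}]'

```text
time: 5.2
position: [0.5481, -0.284, 0.0395]
eef_rot: [-0.087, 0.996, -0.0, 0.001]
contact_force: [0.1, 0.6, -2.6]
finger_gap: 0.0554
```

Request:
step_arm --commands '[{"xyz":[0,0,2],"angular":[0,0,0]},{"xyz":[0,0,4],"angular":[0,0,0]},{"xyz":[0,0,6],"angular":[0,0,0]},{"xyz":[0,0,6],"angular":[0,0,0]}]'

```text
time: 5.7
position: [0.5473, -0.2845, 0.0321]
eef_rot: [-0.087, 0.996, 0.0, -0.0]
contact_force: [0.5, -0.7, -2.1]
finger_gap: 0.0553
```

Request:
step_arm --commands '[{"xyz":[0,0,1],"angular":[0,0,0]},{"xyz":[0,0,2],"angular":[0,0,0]},{"xyz":[0,0,2],"angular":[0,0,0]},{"xyz":[0,0,2],"angular":[0,0,0]}]'

```text
time: 6.2
position: [0.5474, -0.2845, 0.0319]
eef_rot: [-0.087, 0.996, -0.0, 0.0]
contact_force: [-4.9, 1.2, 8.8]
finger_gap: 0.0554
```

Contact has been made (the force jumped 11 N). I'll hold a moment, then release and go up.

Request:
step_arm --commands '[{"xyz":[0,0,0.5],"angular":[0,0,0]},{"xyz":[0,0,0.5],"angular":[0,0,0]},{"xyz":[0,0,0.5],"angular":[0,0,0]}]'

```text
time: 6.58
position: [0.5474, -0.2846, 0.0319]
eef_rot: [-0.087, 0.996, -0.0, 0.0]
contact_force: [-5.5, 1.4, 11.4]
finger_gap: 0.0553
```

Request:
step_arm --commands '[{"xyz":[0,0,0],"angular":[0,0,0]},{"xyz":[0,0,0],"angular":[0,0,0]},{"xyz":[0,0,0],"angular":[0,0,0]},{"xyz":[0,0,0],"angular":[0,0,0]}]' --fingers 1

```text
time: 7.08
position: [0.5474, -0.2845, 0.0296]
eef_rot: [-0.087, 0.996, 0.0, -0.0]
contact_force: [-0.0, -0.6, 0.1]
finger_gap: 0.0852
```

Request:
step_arm --commands '[{"xyz":[0,0,-50],"angular":[0,0,0]},{"xyz":[0,0,-110],"angular":[0,0,0]},{"xyz":[0,0,-170],"angular":[0,0,0]},{"xyz":[0,0,-190],"angular":[0,0,0]},{"xyz":[0,0,-190],"angular":[0,0,0]}]'

```text
time: 7.7
position: [0.5485, -0.2852, 0.2218]
eef_rot: [-0.087, 0.996, -0.001, 0.002]
contact_force: [-0.3, 0.2, -1.0]
finger_gap: 0.0857
```

```bash
python3 - <<'E'
from h import *
m=bot.camera_model("wrist"); cv2.imwrite("pics/w3.png",bot.capture("wrist")[:,:,::-1])
im=cv2.imread("pics/w3.png"); hsv=cv2.cvtColor(im,cv2.COLOR_BGR2HSV)
c=big(cv2.inRange(hsv,(5,50,40),(25,255,255)),(150,90,500,440)); q=onz(m,c[:,0],.068)[:,:2]
r=cv2.minAreaRect((q*1000).astype(np.float32)); print(r)
# plan to the tray: pose of tool on handle: tool x axis opposite to tray x
for sgn in(30,-30): print(sgn,down(191.58,sgn).as_matrix()[:,2])
E
```

```text
((547.2371826171875, -285.63189697265625), (112.9451675415039, 57.74906921386719), 9.938871383666992)
30 [-0.4898 -0.1004 -0.866 ]
-30 [ 0.4898  0.1004 -0.866 ]
```

View pics/w3.png

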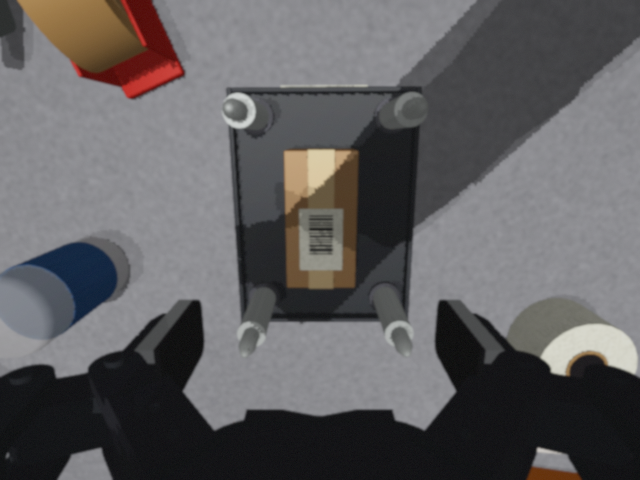

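The carton lies flat, label up, centred at about (320,220) between the four posts, with its world centre at (0.547,-0.286). Next is the tray.

```bash
python3 - <<'E'
from h import *
Rt=down(191.58,-30); z=Rt.as_matrix()[:,2]; mv(np.array([.4879,.2737,.1227])+z*(.0187-.12),Rt)
m=bot.camera_model("wrist")
print(onz(m,[(234,106),(411,106),(248,350),(404,348)],.125), onz(m,[(240,111),(407,110)],.095))
E
```

```text
xyz [ 13.0989 558.8502   9.0134] ang [ -0.4638 -29.9557  -1.5901]
[[ 0.4736 -0.3496  0.125 ]
 [ 0.4558 -0.2481  0.125 ]
 [ 0.6302 -0.3216  0.125 ]
 [ 0.61   -0.2161  0.125 ]] [[ 0.4749 -0.3519  0.095 ]
 [ 0.4553 -0.2439  0.095 ]]
```

Request:
step_arm --commands '[{"xyz":[2,80,-10],"angular":[0,0,-1.6]},{"xyz":[13,559,9],"angular":[-0.5,-30,-1.6]},{"xyz":[13,559,9],"angular":[-0.5,-30,-1.6]},{"xyz":[13,559,9],"angular":[-0.5,-30,-1.6]},{"xyz":[13,559,9],"angular":[-0.5,-30,-1.6]},{"xyz":[13,559,9],"angular":[-0.5,-30,-1.6]},{"xyz":[13,559,9],"angular":[-0.5,-30,-1.6]},{"xyz":[13,559,9],"angular":[-0.5,-30,-1.6]},{"xyz":[13,559,9],"angular":[-0.5,-30,-1.6]},{"xyz":[13,559,9],"angular":[-0.5,-30,-1.6]},{"xyz":[13,559,9],"angular":[-0.5,-30,-1.6]},{"xyz":[13,559,9],"angular":[-0.5,-30,-1.6]}]'

```text
time: 9.25
position: [0.4382, 0.2621, 0.2097]
eef_rot: [-0.096, 0.961, 0.026, 0.257]
contact_force: [0.8, 0.7, 1.5]
finger_gap: 0.0852
```

```bash
python3 - <<'E'
from h import *
s=bot.observe(); print(s["position"],s["qd"]); m=bot.camera_model("wrist"); cv2.imwrite("pics/w4.png",bot.capture("wrist")[:,:,::-1])
T=R.from_euler('z',.2021)*R.from_euler('y',-30,degrees=True); o=np.array([.5109,.2784,.082])
L=np.array([[82,57,5],[82,-57,5],[-82,57,5],[-82,-57,5],[58,0,58],[-58,0,58]])/1e3
print(proj(m,T.apply(L)+o))
Rt=down(191.58,-30); z=Rt.as_matrix()[:,2]; mv(np.array([.4879,.2737,.1227])+z*.0187,Rt)
E
```

```text
[0.4382 0.2621 0.2097] [-0.0154 -0.0072  0.0086 -0.0019  0.0014  0.0023]
[[392.9781 327.0585]
 [253.0841 327.1968]
 [403.9953 115.5999]
 [242.3708 115.9636]
 [323.6675 331.916 ]
 [323.8755 153.5053]]
xyz [ -0.329    1.6628 119.774 ] ang [-0.0453 -0.0508 -0.1772]
```

View pics/w4.png

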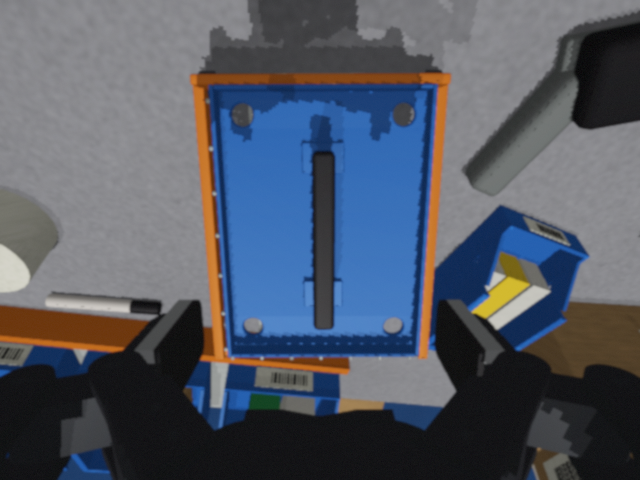

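The wrist view shows the tray holes at (242,115), (403,115), (253,326) and (392,325), and the bar ends at rows 152 and 328. All are within about 2 px of prediction, so I'm advancing onto the bar.

Request:
step_arm --commands '[{"xyz":[0,1.5,50],"angular":[0,0,0]},{"xyz":[0,1.5,90],"angular":[0,0,0]},{"xyz":[0,1.5,115],"angular":[0,0,0]},{"xyz":[0,1.5,119],"angular":[0,0,0]},{"xyz":[0,1.5,119],"angular":[0,0,0]},{"xyz":[0,1.5,119],"angular":[0,0,0]}]'

```text
time: 10.05
position: [0.4967, 0.2772, 0.1092]
eef_rot: [-0.097, 0.961, 0.027, 0.258]
contact_force: [-0.1, 0.5, 0.4]
finger_gap: 0.0851
```

Request:
step_arm --commands '[{"xyz":[0,0,0],"angular":[0,0,0]},{"xyz":[0,0,0],"angular":[0,0,0]},{"xyz":[0,0,0],"angular":[0,0,0]},{"xyz":[0,0,0],"angular":[0,0,0]},{"xyz":[0,0,0],"angular":[0,0,0]},{"xyz":[0,0,0],"angular":[0,0,0]},{"xyz":[0,0,0],"angular":[0,0,0]}]' --fingers 0 --grip_force 110

```text
time: 10.92
position: [0.4959, 0.2774, 0.1081]
eef_rot: [-0.098, 0.961, 0.027, 0.258]
contact_force: [-3.9, -2.0, 5.7]
finger_gap: 0.0121
```

```bash
python3 - <<'E'
from h import *
s=bot.observe(); print(s["position"],s["contact_force"],s["ft_torque"],s["finger_gap"])
Rt=R.from_quat(s["eef_rot"]); print("tcp in tray", (R.from_euler('z',.2021)*R.from_euler('y',-30,degrees=True)).inv().apply(s["position"]-[.5109,.2784,.082])*1e3, "x",Rt.as_matrix())
E
```

```text
[0.4959 0.2774 0.1081] [-3.9122 -1.952   5.7095] [-0.3426  0.6815 -0.069 ] 0.012078605666693398
tcp in tray [ 0.1499  1.9943 30.0587] x [[-0.8483 -0.2012  0.4899]
 [-0.1737  0.9796  0.1014]
 [-0.5003  0.0009 -0.8659]]
```

Request:
step_arm --commands '[{"xyz":[0,0,-15],"angular":[0,0,0]},{"xyz":[0,0,-40],"angular":[0,0,0]},{"xyz":[0,0,-70],"angular":[0,0,0]},{"xyz":[0,0,-100],"angular":[0,0,0]},{"xyz":[0,0,-125],"angular":[0,0,0]},{"xyz":[0,0,-130],"angular":[0,0,0]}]'

```text
time: 11.68
position: [0.4319, 0.2643, 0.2209]
eef_rot: [-0.098, 0.961, 0.027, 0.258]
contact_force: [-0.4, 1.0, -3.7]
finger_gap: 0.0122
```

```bash
python3 - <<'E'
from h import *
s=bot.observe(); print(s["position"],s["contact_force"],s["ft_torque"],s["finger_gap"])
p=s["position"]; mv([p[0],p[1],.25],down(191.58)); mv([.547,-.282,.235],down(190.2))
E
```

```text
[0.4319 0.2643 0.2209] [-0.3861  1.0488 -3.7441] [-0.1516  0.8713  0.0203] 0.012219221369167884
xyz [-14.5466   0.0464 -25.1591] ang [ 0.1036 30.0358  0.0291]
xyz [  -9.7079 -558.2804  -11.6594] ang [ 0.4653 30.0331  1.3774]
```

Request:
step_arm --commands '[{"xyz":[-5,0,-10],"angular":[0,8,0]},{"xyz":[-10,0,-18],"angular":[0,16,0]},{"xyz":[-14,0,-25],"angular":[0,24,0]},{"xyz":[-14,-30,-25],"angular":[0,30,0]},{"xyz":[-14,-70,-24],"angular":[0,30,1]},{"xyz":[-14,-120,-22],"angular":[0,30,1.4]},{"xyz":[-13,-175,-20],"angular":[0,30,1.4]},{"xyz":[-12,-230,-18],"angular":[0,30,1.4]},{"xyz":[-11,-285,-16],"angular":[0,30,1.4]},{"xyz":[-11,-335,-14],"angular":[0,30,1.4]},{"xyz":[-10,-380,-12],"angular":[0,30,1.4]},{"xyz":[-10,-410,-12],"angular":[0,30,1.4]}]'

```text
time: 13.18
position: [0.5178, -0.1394, 0.233]
eef_rot: [-0.088, 0.996, 0.004, -0.001]
contact_force: [0.2, 1.2, -3.9]
finger_gap: 0.012
```

```bash
python3 - <<'E'
from h import *
s=bot.observe(); print(s["position"],s["contact_force"],s["ft_torque"],s["finger_gap"])
mv([.547,-.282,.205],down(190.2))
E
```

```text
[ 0.5178 -0.1394  0.233 ] [ 0.2017  1.1518 -3.911 ] [ 0.0305  0.0433 -0.0168] 0.011994362126093961
xyz [  -3.6688 -145.7923   26.7661] ang [ 0.4795 -0.0959 -0.051 ]
```

Request:
step_arm --commands '[{"xyz":[-1,-40,5],"angular":[0.5,0,0]},{"xyz":[-2,-90,10],"angular":[0.5,0,0]},{"xyz":[-3,-125,20],"angular":[0.5,0,0]},{"xyz":[-3.5,-146,27],"angular":[0.5,0,0]},{"xyz":[-3.5,-146,27],"angular":[0.5,0,0]},{"xyz":[-3.5,-146,27],"angular":[0.5,0,0]}]'

```text
time: 13.92
position: [0.5467, -0.2788, 0.2066]
eef_rot: [-0.09, 0.996, 0.0, -0.0]
contact_force: [0.7, 0.5, -3.8]
finger_gap: 0.0121
```

```bash
python3 - <<'E'
from h import *
s=bot.observe(); print(s["position"],s["eef_rot"],s["finger_gap"]); m=bot.camera_model("wrist"); cv2.imwrite("pics/w5.png",bot.capture("wrist")[:,:,::-1])
T=R.from_quat(s["eef_rot"])*R.from_euler('y',180,degrees=True)
# tool x = -tray x, tool z=-tray z, tool y = tray y
o=s["position"]-T.apply([.000,0,.030])
L=np.array([[82,57,5],[82,-57,5],[-82,57,5],[-82,-57,5],[58,0,58],[-58,0,58]])/1e3
print(proj(m,T.apply(L)+o))
im=cv2.imread("pics/w5.png")
a=np.radians(10.2);P=np.array([[82,57],[82,-57],[-82,57],[-82,-57]])/1e3@np.array([[np.cos(a),np.sin(a)],[-np.sin(a),np.cos(a)]])+[.547,-.282]
print(proj(m,np.c_[P,[.125]*4]))
mv([.547,-.282,.205],down(190.2))
E
```

```text
[ 0.5467 -0.2788  0.2066] [-0.0898  0.996   0.     -0.0004] 0.012089679395480831
[[431.8576 433.7735]
 [212.3211 433.6199]
 [462.1751  98.2314]
 [183.4857  98.3367]
 [323.0718 485.253 ]
 [324.0527 167.5232]]
[[402.6651 370.2525]
 [230.0716 369.9214]
 [419.8073 108.1845]
 [212.7562 107.8772]]
xyz [ 0.4752 -3.366   2.1551] ang [-0.0319 -0.0087  0.1259]
```

View pics/w5.png

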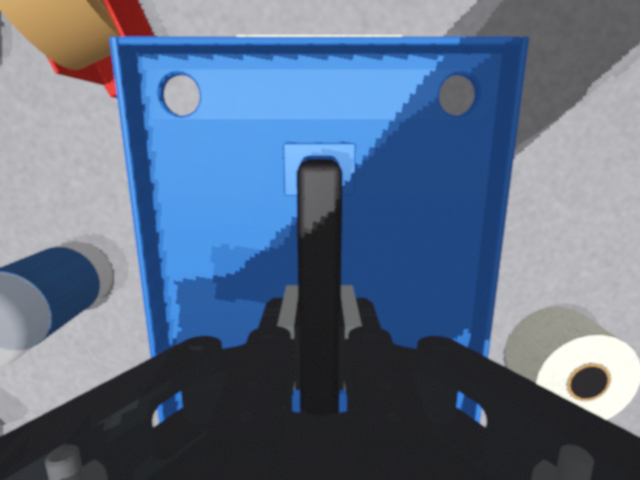

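The wrist view shows the tray level in the grip, with its far holes at (181,95) and (457,95). That is about 3 px off prediction, similar to the small offset the stand showed in this camera. I'll correct laterally, lower until the holes are just over the tips, and look.

Request:
step_arm --commands '[{"xyz":[0.5,-3.4,2],"angular":[0,0,0]},{"xyz":[0.5,-3.4,15],"angular":[0,0,0]},{"xyz":[0.5,-3.4,30],"angular":[0,0,0]},{"xyz":[0.5,-3.4,40],"angular":[0,0,0]},{"xyz":[0.5,-3.4,42],"angular":[0,0,0]},{"xyz":[0.5,-3.4,42],"angular":[0,0,0]},{"xyz":[0.5,-3.4,42],"angular":[0,0,0]}]'

```text
time: 14.85
position: [0.5473, -0.2835, 0.1657]
eef_rot: [-0.089, 0.996, -0.001, 0.0]
contact_force: [-0.7, 0.1, -3.2]
finger_gap: 0.0121
```

```bash
python3 - <<'E'
from h import *
s=bot.observe(); print(s["position"],s["eef_rot"],s["contact_force"]); m=bot.camera_model("wrist")
w=bot.capture("wrist")[:,:,::-1]; t=bot.capture("top")[:,:,::-1]; cv2.imwrite("pics/w6f.png",w); cv2.imwrite("pics/t6f.png",t)
r=lambda a,x0,y0,x1,y1,s: cv2.resize(a[y0:y1,x0:x1],(s*(x1-x0),s*(y1-y0)),interpolation=cv2.INTER_CUBIC)
a=np.hstack([r(w,150,60,220,130,4),r(w,420,60,490,130,4)])
b=r(t,380,200,480,304,5)
c=np.zeros((600,800,3),np.uint8); c[:280,:560]=a; bb=r(w,130,380,510,450,2)[:, :760]; c[290:430,:760]=bb
cv2.imwrite("pics/c6.png",c)
P=onz(m,[(181,95)],.135);
a=np.radians(10.2);P=np.array([[82,57],[82,-57],[-82,57],[-82,-57]])/1e3@np.array([[np.cos(a),np.sin(a)],[-np.sin(a),np.cos(a)]])+[.547,-.282]
print(proj(m,np.c_[P,[.125]*4]))
mv([.547,-.282,.160],down(190.2))
E
```

```text
[ 0.5473 -0.2835  0.1657] [-0.0894  0.996  -0.0009  0.0005] [-0.6882  0.0856 -3.2178]
[[426.7004 413.0439]
 [222.5768 412.4669]
 [453.5756 101.5894]
 [199.0956 101.4476]]
xyz [0.0326 1.4858 5.6824] ang [-0.1109  0.0401  0.0598]
```

View pics/c6.png

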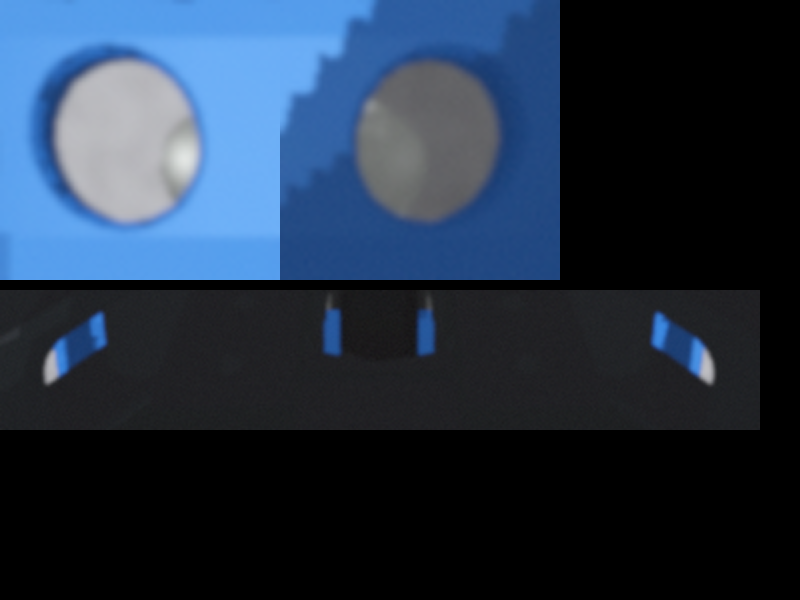

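Through the far holes the spigots show at columns 191 (left spigot's left edge) and 456 (right spigot's right edge), midpoint 323.5. The hole midpoint is 319.4, so the tray must shift about +1.6 mm in tool y, matching the pose reading (+1.5). Rows agree. I'll correct and start down.

Request:
step_arm --commands '[{"xyz":[0,1.6,0],"angular":[0,0,0]},{"xyz":[0,1.6,4],"angular":[0,0,0]},{"xyz":[0,1.6,8],"angular":[0,0,0]},{"xyz":[0,1.6,12],"angular":[0,0,0]},{"xyz":[0,1.6,15],"angular":[0,0,0]},{"xyz":[0,1.6,15],"angular":[0,0,0]},{"xyz":[0,1.6,15],"angular":[0,0,0]}]'

```text
time: 15.82
position: [0.5468, -0.2817, 0.1502]
eef_rot: [-0.089, 0.996, -0.001, 0.0]
contact_force: [0.4, 0.3, -2.7]
finger_gap: 0.012
```

```bash
python3 - <<'E'
from h import *
s=bot.observe(); print(s["position"],s["eef_rot"],s["contact_force"],s["ft_torque"])
w=bot.capture("wrist")[:,:,::-1]; cv2.imwrite("pics/w7f.png",w)
r=lambda a,x0,y0,x1,y1,s: cv2.resize(a[y0:y1,x0:x1],(s*(x1-x0),s*(y1-y0)),interpolation=cv2.INTER_CUBIC)
cv2.imwrite("pics/c7.png",np.hstack([r(w,145,55,225,135,5),r(w,415,55,495,135,5)]))
mv([.547,-.282,.145],down(190.2))
E
```

```text
[ 0.5468 -0.2817  0.1502] [-0.0894  0.996  -0.0007  0.0001] [ 0.3614  0.3161 -2.7199] [0.0405 0.0106 0.0101]
xyz [-0.1164 -0.2878  5.3073] ang [-0.0808  0.014   0.0602]
```

View pics/c7.png

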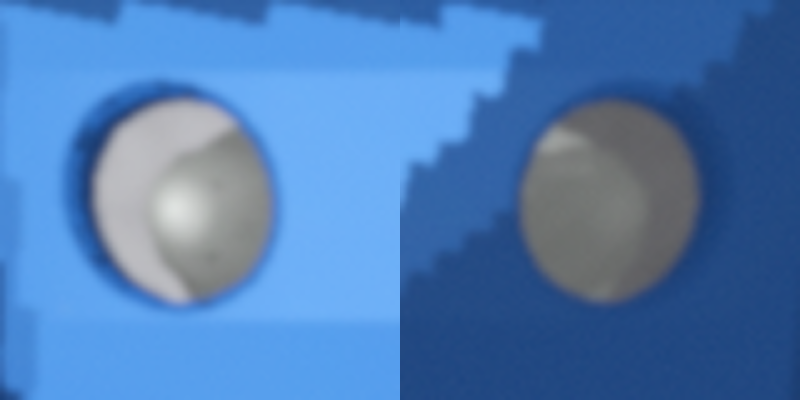

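Both spigots sit symmetrically under their holes (edge gaps 62 and 53 crop px, about 0.4 mm of difference) and there is no contact force. I'm continuing down.

Request:
step_arm --commands '[{"xyz":[0,0,2],"angular":[0,0,0]},{"xyz":[0,0,4],"angular":[0,0,0]},{"xyz":[0,0,6],"angular":[0,0,0]},{"xyz":[0,0,8],"angular":[0,0,0]},{"xyz":[0,0,10],"angular":[0,0,0]},{"xyz":[0,0,10],"angular":[0,0,0]}]'

```text
time: 16.62
position: [0.5466, -0.2816, 0.1399]
eef_rot: [-0.089, 0.996, -0.0, -0.0]
contact_force: [-0.2, 0.5, -3.7]
finger_gap: 0.0118
```

Request:
step_arm --commands '[{"xyz":[0,0,2],"angular":[0,0,0]},{"xyz":[0,0,4],"angular":[0,0,0]},{"xyz":[0,0,6],"angular":[0,0,0]},{"xyz":[0,0,8],"angular":[0,0,0]},{"xyz":[0,0,10],"angular":[0,0,0]},{"xyz":[0,0,12],"angular":[0,0,0]},{"xyz":[0,0,12],"angular":[0,0,0]},{"xyz":[0,0,12],"angular":[0,0,0]}]'

```text
time: 17.62
position: [0.5468, -0.2817, 0.1282]
eef_rot: [-0.089, 0.996, -0.001, 0.0]
contact_force: [0.3, -0.0, -3.3]
finger_gap: 0.012
```

Request:
step_arm --commands '[{"xyz":[0,0,1],"angular":[0,0,0]},{"xyz":[0,0,2],"angular":[0,0,0]},{"xyz":[0,0,2],"angular":[0,0,0]},{"xyz":[0,0,2],"angular":[0,0,0]}]'

```text
time: 18.12
position: [0.5467, -0.2817, 0.1261]
eef_rot: [-0.089, 0.996, -0.001, 0.0]
contact_force: [0.4, -0.3, -3.4]
finger_gap: 0.0125
```

Request:
step_arm --commands '[{"xyz":[0,0,1],"angular":[0,0,0]},{"xyz":[0,0,1],"angular":[0,0,0]},{"xyz":[0,0,1],"angular":[0,0,0]}]'

```text
time: 18.5
position: [0.5467, -0.2817, 0.1251]
eef_rot: [-0.089, 0.996, -0.001, 0.0]
contact_force: [0.4, 0.7, -3.9]
finger_gap: 0.0125
```

Request:
step_arm --commands '[{"xyz":[0,0,1],"angular":[0,0,0]},{"xyz":[0,0,1],"angular":[0,0,0]},{"xyz":[0,0,1],"angular":[0,0,0]}]'

```text
time: 18.88
position: [0.5468, -0.2818, 0.1248]
eef_rot: [-0.089, 0.996, -0.001, 0.0]
contact_force: [-1.2, 0.1, 3.9]
finger_gap: 0.012
```

Shoulder contact came at the expected height. I'll press slightly and hold.

Request:
step_arm --commands '[{"xyz":[0,0,1],"angular":[0,0,0]},{"xyz":[0,0,1.5],"angular":[0,0,0]},{"xyz":[0,0,1.5],"angular":[0,0,0]},{"xyz":[0,0,1.5],"angular":[0,0,0]}]'

```text
time: 19.38
position: [0.5468, -0.2818, 0.1248]
eef_rot: [-0.089, 0.996, -0.001, 0.001]
contact_force: [-3.9, 2.2, 11.6]
finger_gap: 0.0123
```

```bash
python3 - <<'E'
from h import *
s=bot.observe(); print(s["position"],s["contact_force"],s["ft_torque"]); R0=R.from_quat(s["eef_rot"]);print(R0.as_matrix()[:,2])
E
```

```text
[ 0.5468 -0.2818  0.1248] [-3.8842  2.2174 11.6342] [ 0.6531  0.9401 -0.0225]
[ 0.0016 -0.0024 -1.    ]
```

Request:
step_arm --commands '[{"xyz":[0,0,-0.5],"angular":[0,0,0]},{"xyz":[0,0,-0.5],"angular":[0,0,0]},{"xyz":[0,0,-0.5],"angular":[0,0,0]},{"xyz":[0,0,-0.5],"angular":[0,0,0]}]' --fingers 0.7

```text
time: 19.88
position: [0.5467, -0.2817, 0.1228]
eef_rot: [-0.089, 0.996, -0.0, -0.0]
contact_force: [-0.3, 0.1, 0.5]
finger_gap: 0.0599
```

Request:
step_arm --commands '[{"xyz":[0,0,-20],"angular":[0,0,0]},{"xyz":[0,0,-60],"angular":[0,0,0]},{"xyz":[0,0,-110],"angular":[0,0,0]},{"xyz":[0,0,-150],"angular":[0,0,0]},{"xyz":[0,0,-150],"angular":[0,0,0]}]'

```text
time: 20.5
position: [0.5483, -0.2826, 0.2772]
eef_rot: [-0.089, 0.996, -0.003, 0.003]
contact_force: [0.5, -1.0, -0.2]
finger_gap: 0.0596
```

```bash
python3 - <<'E'
from h import *
s=bot.observe(); print(s["position"],s["contact_force"]); m=bot.camera_model("wrist")
w=bot.capture("wrist")[:,:,::-1]; cv2.imwrite("pics/w8.png",w)
t=bot.capture("scene")[:,:,::-1]; cv2.imwrite("pics/s8.png",t)
a=np.radians(10.2);P=np.array([[82,57],[82,-57],[-82,57],[-82,-57]])/1e3@np.array([[np.cos(a),np.sin(a)],[-np.sin(a),np.cos(a)]])+[.547,-.282]
print(proj(m,np.c_[P,[.1]*4]))
cv2.imwrite("pics/c8.png",np.hstack([cv2.resize(w,(400,300)),cv2.resize(t[200:350,130:280],(300,300),interpolation=cv2.INTER_CUBIC)]))
E
```

```text
[ 0.5483 -0.2826  0.2772] [ 0.5483 -0.9832 -0.2174]
[[386.4867 306.5243]
 [259.68   306.0136]
 [396.3141 114.5071]
 [251.3975 114.4324]]
```

View pics/c8.png

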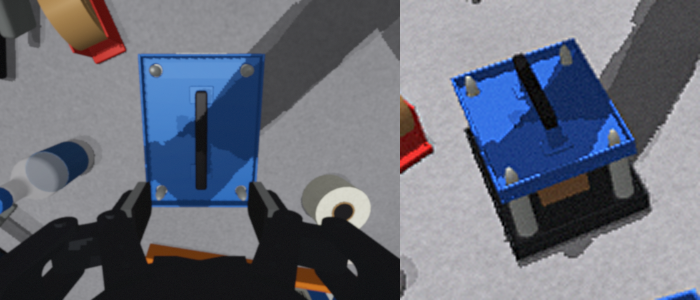

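All four spigots stand up through the tray's holes (wrist crop (155,70), (247,70), (161,190), (243,191)). The tray sits level on the shoulders with the carton beneath it. The gripper is clear, so I'm handing in.

```bash
python3 -c "
from bench import bot
print(bot.close_job())"
```

```text
the job is handed in; nothing more can be done
None
```

The carton is on the base tray's floor and the blue tray is seated on the stand. I handed the job in at about 20.6 s of robot time; it reports no verdict.

- **Carton:** I lowered it in the grip until the wrist force rose 11 N, then let go. The wrist view after release showed it label up, with its centre about 3.6 mm from the middle of the stand.
- **Tray:** I gripped it by the bar along its own tilt, lifted it off the shelf and levelled it. One sideways correction of 1.6 mm came from seeing the spigots through the holes. It went down without contact until the shoulders, at the expected height. I pressed at about 12 N, held and released.
- **Last checks:** all four spigots stand up through the holes and the tray looks level. The gripper is clear, about 150 mm above. I saw no bystander moved or touched, but I did not measure their positions afterwards.
- **What disagreed:** the wrist camera read the stand and the held tray about 1 to 1.5 mm off from the top camera and arm readings. The offset was the same for both, so it cancelled in the fit.
- **Slips:** two move calls were refused early on for leaving out the turn values, and nothing moved. I viewed 11 pictures, one over the budget of 10.

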